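# Peel the top tray off a stuck nested stack and hold it over the saucer

## Robot

A 7-joint arm with a two-finger parallel gripper is mounted at the origin on a cart in front of the work surface, level with it; the furniture and walls round the work are solid. World frame = base frame: x ahead of the robot, y to its left, z up, the work surface at z = 0. Lengths are in m, angles in rad, forces in N, time in s.
With the tool pointing down it reaches from about 0.4 to 0.85 m from the base axis. Payload 10.4 kg.
Tool frame: the origin (TCP) lies at the very end of the fingers, on their centre line; the grasp point (between the pads) lies 19 mm behind it; x points along the fingers, z is the direction in which the jaws open and shut, and the axes are right-handed (so a half turn about x gives the same grasp; the last joint's range is limited). The gripper opens to 85 mm and grips with 20 to 120 N. Pads are 22 mm wide; open, the fingers measure 114 mm over their backs; the gripper's body (76 mm by 85 mm) begins 54 mm behind the grasp point. The pads swing forward as they close: fully open they stand 13 mm farther back than shut.
Start: joints at [1.121, 0.332, -0.065, 1.46, 0.022, 1.35, -0.088], TCP at [0.259, -0.569, 0.231] pointing down, gripper open.
Joint ranges: [-2.6, 2.6], [-0.5, 2.12], [-1.47, 1.34], [0.16, 2.42], [-1.27, 4.41], [0.06, 2.06], [-2.6, 2.6]. Speed limits (rad/s): [2.22, 2.22, 2.79, 2.79, 3.14, 3.14, 3.14].

## Interface

Orientations are given as a unit quaternion [x, y, z, w].
In Python, from workcell import telemetry, viewer, manip, spot_in, mark_of gives the robot as it stands. The module is installed in compiled form; this text tells all that it offers.
- The arm moves only by the shell command python3 -m crank 'ROWS' [FORCE]. ROWS is JSON, a list of rows, each a list of 3 entries, a list of its own where there are three numbers: the closure, from 0 (fully open) to 1 (shut), then the shift along the world's x, y, z in cm, then the turn, a rotation vector about the world's x, y, z in rad. A call has 1 to 12 rows; each row shifts and turns the commanded pose from where the row before left it; what a row does not reach is not made up. A row lasts 1/12 s, in which the tool goes at most 41.7 mm and 7.16 degrees, less where a joint would pass 70% of its speed; a pose out of reach is approached as far as the arm can. A call with a gripper value outside its range is refused whole. The fingers move at their own pace and stop on an object; FORCE is the grip in N (left out, the last holds). Time passes only in rows, so rows that do not move let the fingers close. It gives the time, the measured TCP pose, the force and the opening at its end, in the units of the state.
- telemetry.get_obs(): the state, without advancing time (a new reading comes with each control period).
- viewer.camera(name): name is "scene" or "side" or "wrist"; returns a dict with "frame" (480x640x3 uint8, red, green, blue), "intrinsics" (3x3 intrinsics, pixels), "cam_to_world" (4x4, takes a point from camera to world coordinates). Camera axes: x right, y up, looking along -z (the intrinsics and any distortion apply to the point x, -y, -z); pixel columns grow to the right and rows downward; lengths in m; the calibration is good to about 2 mm. A picture is of the moment at which its call begins. There is no depth.
- manip.hand_in(): hands the job in, once; it reports no verdict.
Trained networks look in a picture, given as the dict that the camera call returned (one of the last four; its "shot" number tells which), for a name from the list of things; names that differ only in an ending like _2 or _b are one class to them, and where a whole thing is asked for, a point or a joint stands for the part that bears it (a point fixed in the world has none). Each returns a list of dicts, best first, with "conf" (0 to 1); they miss things now and then, are a little off and sometimes report something else, mostly with a low value. They report only what shows in the picture. A call takes as long as a camera call.
- spot_in(thing, picture): "location" ([x, y, z] in m, in the coordinates of the camera as it stood for that picture, good to about 4 mm: the middle of the surface that is visible of it).
- mark_of(thing, picture): "location" ([x, y, z] in m, in the coordinates of the camera as it stood for that picture, good to about 4 mm: a listed point, or the origin of a listed thing).
The state is a dict: "clock": time; "joint_pos": joint angles; "joint_velocities": joint speeds; "tau": joint torques, N m; "position": TCP position; "ee_rot": TCP orientation; "ft_force": force on the tool from outside, world axes, zero at the start; "torque": the same for the moment, N m; "grip_width": opening from 0.0 (shut) to 1.0 (fully open).
Only numpy, scipy, OpenCV 4.12 (cv2) and the standard library are available. Lean on these libraries where they do the work, as an engineer would, in place of code of your own. Each camera call takes 0.05 s, during which the arm holds its last target. There are 200 camera calls.

## Task

The washed metal trays have stuck together in their nest. Peel the top (smallest) tray off by its upright corner tab: raise the tab corner first while the opposite corner still sits in the nest, then lift the tray clear, leaving the lower trays standing where they are. Finish while still holding the tray by its tab, level and still, about 10 cm above the middle of the saucer, touching nothing else; do not put it down or let go, and leave the things around it alone.

Things in the scene. Friction and masses are not known exactly. Their poses are not given: they have to be found in the camera images.
- tab (a point): Grip point on the top tray's upright corner tab, nearest the robot: a flat plate 10 mm thick, 30 wide, its top 12 mm above this point and 90 above the worktop, the rim 24 mm below this point. Axes are the tray's: x along its 144 mm side, y along its 112 mm side, z up. The plate's thickness lies along (x+y)/sqrt(2), which points from the tab into the tray along its diagonal.
- tray_middle (a point): Centre of the underside of the top tray, 28 mm above the worktop in the nest; axes as for tab. An open metal tray, 0.14 kg, 144 x 112 mm over the rim, 26 mm deep, basin 124 x 92 mm. The tab point lies at (-74, -58, +50) mm from here in the tray's axes.
- far_corner (a point): Rim corner of the top tray opposite to its tab, at (+72, +56, +26) mm from tray_middle in the tray's axes.
- lower_trays: The lower two trays, one loose 0.75 kg metal piece, 160 x 128 mm over the rim, 40 high (origin: centre of the underside; axes as the top tray's). The top basin stands 12 mm deep in it with 3 mm play; four sprung rubber grips on its two long walls, in the half away from the tab, hold it with some 8 N in all, each until its spot has risen 6 mm. A straight pull can bring these trays along.
- lower_tab (a point): Similar upright tab belonging to the lower trays (not to be pulled), at the corner opposite to the top tray's tab; its top is 76 mm above the worktop.
- saucer: White round saucer, 190 mm across and 19 mm high, standing on the worktop; origin: centre of the underside.
- spoon: Bystander: metal teaspoon, 137 mm long, lying on the worktop (origin: centre of the underside).
- candle: Bystander: small white tea light, 39 mm across, 16 mm high (origin: centre of the underside).
- small_glass: Bystander: small clear glass, 47 mm across, 66 mm high (origin: centre of the underside).
- cup: Bystander: blue plastic cup, 64 mm across, 62 mm high (origin: centre of the underside).
- squeezer: Bystander, stuck fast to the worktop: orange citrus squeezer, 66 mm across, 45 mm high (origin: centre of the underside).
- timer: Bystander, stuck fast to the worktop: round kitchen timer, 60 mm across, 41 mm high (origin: centre of the underside).

How it is judged:
On the way, in this order (a step that is already met when the one before it is completed fails the run):
1. the tab corner of the top tray is raised at least 20 mm while the opposite corner is still within 9 mm of its seat (z of tab in the frame of lower_trays above 0.098 m and z of far_corner in the frame of lower_trays below 0.063 m and contact force between the fingers and top_tray above 0.5 N), for 0.1 s.
2. the top tray is lifted clear of the nest (z of tray_middle in the frame of lower_trays above 0.06 m and z of far_corner in the frame of lower_trays above 0.075 m and contact force between top_tray and lower_trays below 0.05 N), for 0.1 s.
At the end, for the whole second after the job is handed in: The gripper holds the top tray still, level within 15 degrees, its underside 70 to 190 mm above the worktop and its middle within 45 mm of the saucer's middle, carried by nothing else; the lower trays stand flat within 25 mm of their place and the saucer within 30 mm of its own (horizontal distance between tray_middle and saucer below 0.045 m and height (world z) of tray_middle between 0.07 and 0.19 m and angle between tray_middle's own z axis and vertical below 0.26 rad and linear speed of top_tray below 0.03 m/s and contact force between the fingers and top_tray above 0.5 N and contact force between top_tray and lower_trays below 0.05 N and contact force between top_tray and saucer below 0.05 N and distance of lower_trays from where it was at the start of the episode below 0.025 m and angle between lower_trays's own z axis and vertical below 0.05 rad and distance of saucer from where it was at the start of the episode below 0.03 m); the arm keeps its last pose, push and grip.
It fails at once if the lower trays are lifted off the worktop, tipped or dragged (height (world z) of lower_trays above 0.015 m or angle between lower_trays's own z axis and vertical above 0.2 rad or distance of lower_trays from where it was at the start of the episode above 0.035 m).
It fails at once if a bystander is pushed more than 30 mm or knocked over (distance of any of saucer, spoon, candle, small_glass, cup from where it was at the start of the episode above 0.03 m or angle between any of small_glass, cup's own z axis and vertical above 0.7 rad).
It also fails if it takes over 42 s, if anything falls off the work surface, if the arm or the gripper's body presses on something with over 40 N, if the wrist force passes 120 N, or if a joint passes its speed limit or range.

## Working session

There is one attempt and no reset: what is moved stays moved. The work goes in short steps, Python scripts to look and compute and a shell command to move; the robot and the scene stay as the last step left them, time stands still between calls to the robot, and variables do not carry over. Pictures are saved under pics/ and viewed, about 8 in all and at most 12, crops included, and the job is handed in when it is done.

```bash
mkdir -p pics
cat > h.py <<'E'
import numpy as np, cv2
from workcell import telemetry, viewer, manip, spot_in, mark_of
def w(p,l): return (p["cam_to_world"]@np.r_[l,1])[:3]
def see(names,cams=("scene","side"),save=None):
    for c in cams:
        p=viewer.camera(c)
        if save: cv2.imwrite(f"pics/{save}_{c}.png",p["frame"][:,:,::-1])
        for n in names:
            r=mark_of(n,p)
            print(c,n,[(np.round(w(p,d["location"]),3).tolist(),round(d["conf"],2)) for d in r[:2]])
E
python3 - <<'E'
from h import *
see("tab tray_middle far_corner lower_trays lower_tab saucer spoon candle small_glass cup squeezer timer".split(),save="a")
o=telemetry.get_obs(); print({k:np.round(v,3) for k,v in o.items()})
a=cv2.imread("pics/a_scene.png");b=cv2.imread("pics/a_side.png")
cv2.imwrite("pics/ab.png",cv2.resize(np.vstack([a,b]),(400*2,600*2))[:, :] if 0 else np.hstack([cv2.resize(a,(400,300)),cv2.resize(b,(400,300))]))
E
```

```text
scene tab [([0.441, -0.174, 0.078], 0.59)]
scene tray_middle [([0.534, -0.189, 0.025], 0.96)]
scene far_corner [([0.622, -0.213, 0.051], 0.79)]
scene lower_trays [([0.534, -0.189, -0.001], 0.89)]
scene lower_tab [([0.637, -0.211, 0.065], 0.87), ([0.76, -0.12, -0.002], 0.22)]
scene saucer [([0.57, 0.183, 0.0], 0.94)]
scene spoon [([0.439, -0.007, -0.003], 0.6)]
scene candle [([0.615, 0.008, -0.003], 0.67)]
scene small_glass [([0.687, -0.001, -0.002], 0.68)]
scene cup [([0.755, 0.128, -0.005], 0.57)]
scene squeezer [([0.779, 0.01, -0.004], 0.62)]
scene timer [([0.761, -0.118, 0.001], 0.89), ([0.441, -0.005, 0.002], 0.31)]
side tab [([0.445, -0.169, 0.076], 0.85)]
side tray_middle [([0.538, -0.188, 0.026], 0.91)]
side far_corner [([0.623, -0.21, 0.054], 0.89)]
side lower_trays []
side lower_tab [([0.637, -0.21, 0.062], 0.66), ([0.624, -0.002, 0.001], 0.45)]
side saucer []
side spoon [([0.444, -0.003, -0.004], 0.63)]
side candle [([0.62, 0.001, 0.003], 0.72)]
side small_glass [([0.696, 0.003, 0.003], 0.56)]
side cup [([0.765, 0.127, 0.003], 0.63)]
side squeezer [([0.781, 0.005, -0.0], 0.65), ([0.622, -0.212, 0.05], 0.21)]
side timer [([0.768, -0.116, -0.001], 0.77)]
{'clock': np.float64(1.3), 'joint_pos': array([ 1.121,  0.332, -0.065,  1.46 ,  0.022,  1.35 , -0.089]), 'joint_velocities': array([-0.003,  0.   ,  0.   ,  0.002,  0.   , -0.   , -0.001]), 'tau': array([-1.0000e-03, -6.2524e+01,  4.9000e-02, -3.9183e+01,  1.6000e-02,
        2.0000e-03,  0.0000e+00]), 'position': array([ 0.259, -0.569,  0.231]), 'ee_rot': array([ 0.383,  0.595, -0.383,  0.595]), 'ft_force': array([-1.239,  0.208,  1.098]), 'torque': array([ 0.046,  0.005, -0.049]), 'grip_width': np.float64(0.999)}
```

View pics/a_scene.png

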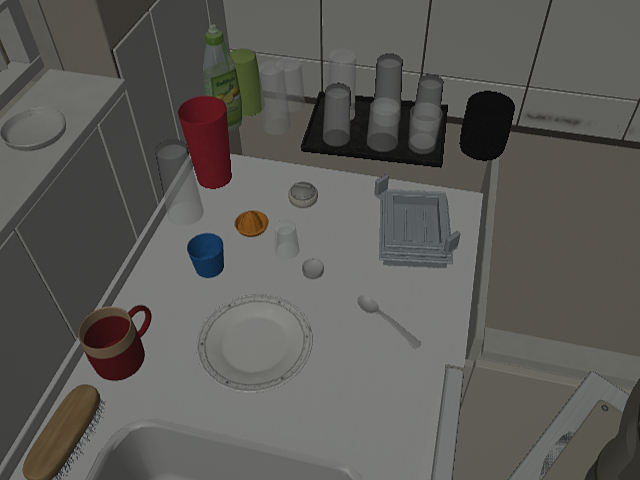

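Run:
```python
from h import *
from scipy.spatial.transform import Rotation as R
R0=R.from_quat(telemetry.get_obs()["ee_rot"]); print(np.round(R0.as_matrix(),3))
# tab->far vector angle
t=np.array([.443,-.1715]);f=np.array([.6225,-.2115]);m=np.array([.536,-.1885])
d=f-t; yaw=np.arctan2(d[1],d[0])-np.arctan2(114,146); print("yaw",yaw)
dd=m-t; print("yaw from mid",np.arctan2(dd[1],dd[0])-np.arctan2(58,74), np.hypot(*d),np.hypot(*dd))
a=yaw+np.pi/4; print("thickness dir",a,np.cos(a),np.sin(a))
# tool z now
z=R0.as_matrix()[:,2]; za=np.arctan2(z[1],z[0]); print("tool z az",za, "turns", [(a-za+k*np.pi) for k in(-1,0,1)])
```

```text
[[ 0.     0.91   0.414]
 [-0.     0.414 -0.91 ]
 [-1.    -0.     0.   ]]
yaw -0.8821958483058604
yaw from mid -0.8455740681213169 0.18390282760197033 0.09454099639838796
thickness dir -0.09679768490841212 0.9953187609974758 -0.0966465933514962
tool z az -1.144025760564591 turns [np.float64(-2.0943645779336144), np.float64(1.0472280756561787), np.float64(4.188820729245972)]
```

The picture shows the tray nest at pixel (415,230), with the top tab at (452,240), the lower tab at (381,186), the saucer at (255,343) and the spoon at (390,320). The detections agree with that. The tab plate's normal lies at an azimuth of about -0.085, so I'm moving above the tab.

```bash
python3 -m crank '[[0.2,[1.53,3.31,0],[0,0,0.0883]],[0.2,[1.53,3.31,0],[0,0,0.0883]],[0.2,[1.53,3.31,0],[0,0,0.0883]],[0.2,[1.53,3.31,0],[0,0,0.0883]],[0.2,[1.53,3.31,0],[0,0,0.0883]],[0.2,[1.53,3.31,0],[0,0,0.0883]],[0.2,[1.53,3.31,0],[0,0,0.0883]],[0.2,[1.53,3.31,0],[0,0,0.0883]],[0.2,[1.53,3.31,0],[0,0,0.0883]],[0.2,[1.53,3.31,0],[0,0,0.0883]],[0.2,[1.53,3.31,0],[0,0,0.0883]],[0.2,[1.53,3.31,0],[0,0,0.0883]]]' 60
python3 -m crank '[[0.2,[0,0,-1.5],[0,0,0]],[0.2,[0,0,-1.5],[0,0,0]],[0.2,[0,0,-1.5],[0,0,0]],[0.2,[0,0,-1.5],[0,0,0]],[0.2,[0,0,0],[0,0,0]],[0.2,[0,0,0],[0,0,0]]]'
python3 - <<'E'
from h import *
see("tab tray_middle far_corner lower_tab".split(),cams=("wrist","scene","side"),save="b")
o=telemetry.get_obs(); print(o["position"],o["ee_rot"],o["joint_pos"])
E
```

```text
clock: 2.3
position: [0.4428, -0.1701, 0.2317]
ee_rot: [0.028, 0.706, -0.029, 0.707]
ft_force: [0.6, 0.2, -0.9]
grip_width: 0.798
clock: 2.8
position: [0.4421, -0.1716, 0.1713]
ee_rot: [0.03, 0.707, -0.03, 0.706]
ft_force: [0.3, 0.3, 0.6]
grip_width: 0.8
wrist tab [([0.443, -0.17, 0.087], 0.95)]
wrist tray_middle [([0.536, -0.19, 0.029], 0.96)]
wrist far_corner [([0.624, -0.212, 0.054], 0.93)]
wrist lower_tab [([0.644, -0.21, 0.066], 0.81)]
scene tab [([0.442, -0.17, 0.077], 0.76)]
scene tray_middle [([0.534, -0.19, 0.028], 0.81)]
scene far_corner [([0.62, -0.213, 0.053], 0.86)]
scene lower_tab [([0.637, -0.211, 0.064], 0.58)]
side tab [([0.448, -0.17, 0.077], 0.74)]
side tray_middle [([0.537, -0.19, 0.028], 0.64)]
side far_corner []
side lower_tab []
[ 0.44234181 -0.17172261  0.17133837] [ 0.02983207  0.70646471 -0.02980996  0.70649064] [ 0.74314299  0.07607614 -0.48432704  1.90235737  0.0383671   1.172115
  0.16073753]
```

View pics/b_wrist.png

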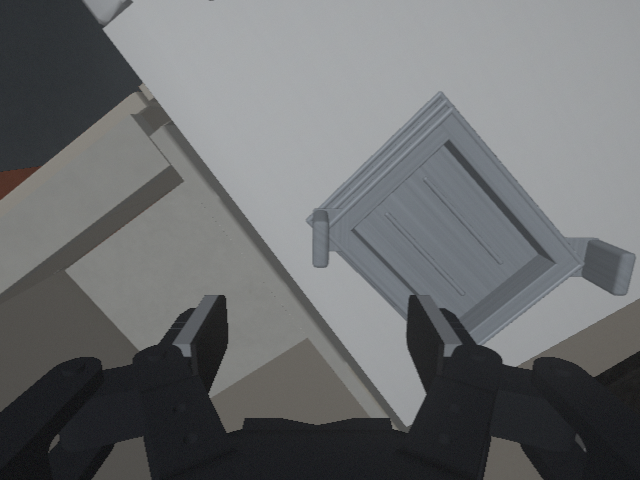

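The wrist picture shows the tab plate edge-on at (320,238), parallel to the jaws (centre column about 318), and the lower tab off at (608,265). I'll descend, then grip.

```bash
python3 -m crank '[[0.5,[0.1,0.1,-1.5],[0,0,0]],[0.5,[0,0,-2],[0,0,0]],[0.5,[0,0,-2],[0,0,0]],[0.5,[0,0,-2],[0,0,0]],[0.5,[0,0,-2],[0,0,0]],[0.5,[0,0,-1],[0,0,0]],[0.5,[0,0,-0.4],[0,0,0]],[0.5,[0,0,0],[0,0,0]],[0.5,[0,0,0],[0,0,0]]]'
python3 - <<'E'
from h import *
see(["tab","tray_middle"],cams=("wrist","side"),save="c")
E
```

```text
clock: 4.3
position: [0.4439, -0.1709, 0.0631]
ee_rot: [0.03, 0.706, -0.03, 0.707]
ft_force: [-0.0, 0.3, 0.5]
grip_width: 0.501
wrist tab [([0.44, -0.168, 0.081], 0.78), ([0.537, -0.191, 0.029], 0.29)]
wrist tray_middle [([0.537, -0.191, 0.027], 0.93)]
side tab []
side tray_middle []
```

View pics/c_side.png

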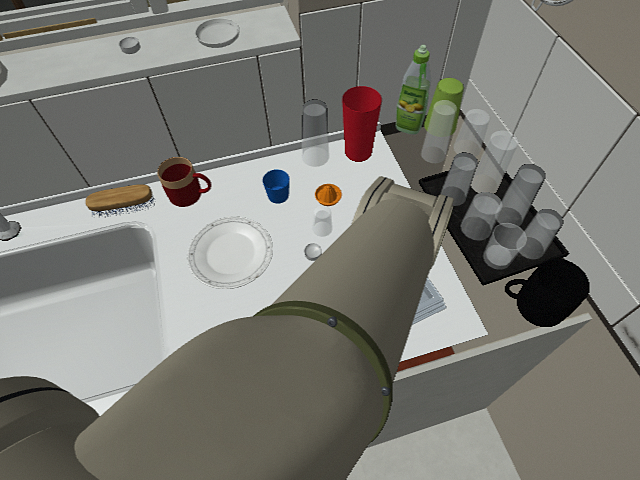

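The arm hides the nest in the side view; only a tray edge shows, near (430,300). Closing on the tab.

```bash
python3 -m crank '[[0.8,[0,0,0],[0,0,0]],[0.8,[0,0,0],[0,0,0]],[1,[0,0,0],[0,0,0]],[1,[0,0,0],[0,0,0]],[1,[0,0,0],[0,0,0]],[1,[0,0,0],[0,0,0]],[1,[0,0,0],[0,0,0]]]' 80
python3 - <<'E'
from h import *
see(["tab","tray_middle","far_corner","lower_tab"],cams=("wrist","scene"),save="d")
# peel plan: pivot at basin corner (62,46,~6) rel tray_middle; grasp TCP
from scipy.spatial.transform import Rotation as R
yaw=-.87; Rt=R.from_euler('z',yaw)
o=telemetry.get_obs(); tcp=o["position"]
tab0=np.array([-.074,-.058,.05]); tabw=np.array([tcp[0],tcp[1],.078]); mid=tabw-Rt.apply(tab0)
piv=mid+Rt.apply([.062,.046,.006]); ax=Rt.apply([-1,1,0]); ax/=np.linalg.norm(ax)
print("mid",mid,"piv",piv,"axis",ax)
dg=Rt.apply([120,92,0]);dg/=np.linalg.norm(dg); ax2=np.cross([0,0,1],dg); print("true diag axis",ax2)
p=tcp
for k in range(1,9):
    q=piv+R.from_rotvec(ax2*.03*k).apply(tcp-piv); print(k,np.round((q-p)*100,2),np.round(ax2*.03,4)); p=q
E
```

```text
clock: 5.18
position: [0.4435, -0.1709, 0.0626]
ee_rot: [0.03, 0.706, -0.03, 0.707]
ft_force: [-1.7, -0.3, 6.0]
grip_width: 0.1
wrist tab [([0.442, -0.169, 0.08], 0.9)]
wrist tray_middle [([0.538, -0.194, 0.032], 0.59)]
wrist far_corner []
wrist lower_tab []
scene tab [([0.444, -0.172, 0.076], 0.94)]
scene tray_middle [([0.533, -0.189, 0.027], 0.56)]
scene far_corner []
scene lower_tab [([0.636, -0.207, 0.062], 0.82)]
mid [ 0.53556674 -0.19008454  0.028     ] piv [ 0.61070512 -0.20781091  0.034     ] axis [0.08450095 0.9964234  0.        ]
true diag axis [ 0.2142435   0.97678028 -0.        ]
1 [ 0.09 -0.02  0.51] [ 0.0064  0.0293 -0.    ]
2 [ 0.11 -0.02  0.51] [ 0.0064  0.0293 -0.    ]
3 [ 0.12 -0.03  0.51] [ 0.0064  0.0293 -0.    ]
4 [ 0.14 -0.03  0.5 ] [ 0.0064  0.0293 -0.    ]
5 [ 0.15 -0.03  0.5 ] [ 0.0064  0.0293 -0.    ]
6 [ 0.16 -0.04  0.49] [ 0.0064  0.0293 -0.    ]
7 [ 0.18 -0.04  0.49] [ 0.0064  0.0293 -0.    ]
8 [ 0.19 -0.04  0.48] [ 0.0064  0.0293 -0.    ]
```

View pics/d_wrist.png

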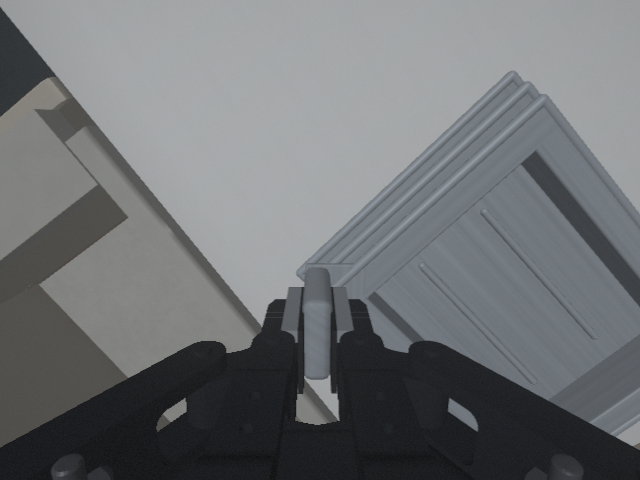

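The tab is held squarely between the pads at (317,325). Starting the peel about the far basin corner.

```bash
python3 -m crank '[[1,[0.09,-0.02,0.51],[0.0064,0.0293,0]],[1,[0.11,-0.02,0.51],[0.0064,0.0293,0]],[1,[0.12,-0.03,0.51],[0.0064,0.0293,0]],[1,[0.14,-0.03,0.5],[0.0064,0.0293,0]],[1,[0.15,-0.03,0.5],[0.0064,0.0293,0]],[1,[0,0,0],[0,0,0]],[1,[0,0,0],[0,0,0]]]'
python3 - <<'E'
from h import *
see(["tab","tray_middle","far_corner","lower_tab","lower_trays"],cams=("wrist","scene"),save="e")
o=telemetry.get_obs(); print(o["ft_force"],o["torque"])
E
```

```text
clock: 6.27
position: [0.449, -0.1724, 0.087]
ee_rot: [0.039, 0.757, -0.021, 0.652]
ft_force: [-2.1, -2.8, -1.4]
grip_width: 0.101
wrist tab [([0.451, -0.171, 0.108], 0.66)]
wrist tray_middle [([0.538, -0.191, 0.039], 0.74)]
wrist far_corner []
wrist lower_tab []
wrist lower_trays []
scene tab [([0.448, -0.172, 0.104], 0.56)]
scene tray_middle [([0.531, -0.19, 0.037], 0.78), ([0.761, -0.12, 0.001], 0.39)]
scene far_corner [([0.624, -0.212, 0.046], 0.55)]
scene lower_tab [([0.637, -0.207, 0.061], 0.79)]
scene lower_trays [([0.534, -0.186, 0.002], 0.94)]
[-2.41299996 -3.68164096 -1.95338067] [-0.82264425  0.58860273 -0.30623875]
```

View pics/e_scene.png

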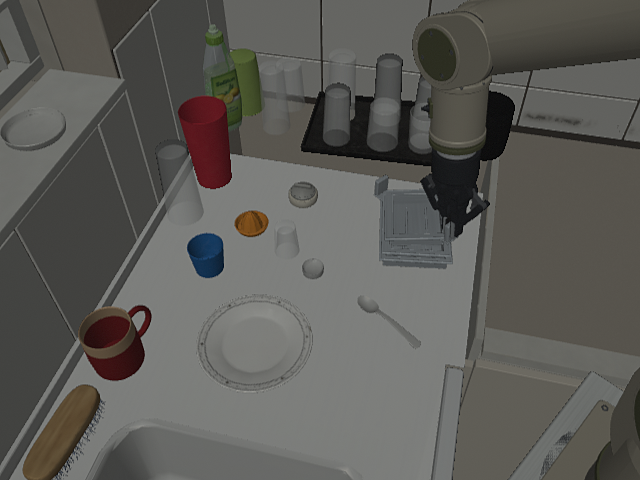

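The tab corner is up at about z = 0.104 m, with the far corner still seated and the lower trays in place at (415,230). I'll deepen the peel so more grips let go, then check.

```bash
python3 -m crank '[[1,[0.16,-0.04,0.49],[0.0064,0.0293,0]],[1,[0.18,-0.04,0.49],[0.0064,0.0293,0]],[1,[0.19,-0.04,0.48],[0.0064,0.0293,0]],[1,[0,0,0],[0,0,0]],[1,[0,0,0],[0,0,0]],[1,[0,0,0],[0,0,0]]]'
python3 - <<'E'
from h import *
see(["tab","tray_middle","far_corner","lower_tab","lower_trays"],cams=("wrist","scene"),save="f")
o=telemetry.get_obs(); print(o["ft_force"],o["torque"])
E
```

```text
clock: 7.37
position: [0.4545, -0.173, 0.102]
ee_rot: [0.044, 0.785, -0.015, 0.618]
ft_force: [-3.3, -1.3, 0.1]
grip_width: 0.103
wrist tab [([0.457, -0.169, 0.126], 0.63)]
wrist tray_middle [([0.537, -0.192, 0.048], 0.65)]
wrist far_corner []
wrist lower_tab []
wrist lower_trays []
scene tab [([0.456, -0.174, 0.117], 0.93), ([0.759, -0.12, 0.001], 0.21)]
scene tray_middle [([0.532, -0.19, 0.043], 0.81)]
scene far_corner [([0.626, -0.212, 0.046], 0.69)]
scene lower_tab [([0.637, -0.208, 0.063], 0.88)]
scene lower_trays [([0.535, -0.187, -0.001], 0.64)]
[-3.80905144 -1.00358626  0.10151092] [-0.412795    0.57442677 -0.13206627]
```

Tab corner up about 40 mm, far corner seated, lower trays unmoved. Next is a gentle lift at constant tilt.

```bash
python3 -m crank '[[1,[-0.1,0.02,0.4],[0,0,0]],[1,[-0.1,0.02,0.4],[0,0,0]],[1,[-0.05,0,0.4],[0,0,0]],[1,[0,0,0.5],[0,0,0]],[1,[0,0,0.6],[0,0,0]],[1,[0,0,0.8],[0,0,0]],[1,[0,0,1],[0,0,0]],[1,[0,0,1],[0,0,0]],[1,[0,0,1],[0,0,0]],[1,[0,0,1],[0,0,0]],[1,[0,0,0],[0,0,0]],[1,[0,0,0],[0,0,0]]]'
python3 - <<'E'
from h import *
see(["tab","tray_middle","far_corner","lower_tab","lower_trays"],cams=("wrist","scene"),save="g")
o=telemetry.get_obs(); print(o["ft_force"],o["torque"])
E
```

```text
clock: 8.97
position: [0.4526, -0.173, 0.1738]
ee_rot: [0.044, 0.784, -0.015, 0.619]
ft_force: [-0.8, 0.4, -1.2]
grip_width: 0.098
wrist tab [([0.455, -0.173, 0.196], 0.76)]
wrist tray_middle [([0.533, -0.192, 0.12], 0.94)]
wrist far_corner []
wrist lower_tab []
wrist lower_trays []
scene tab [([0.453, -0.173, 0.189], 0.61)]
scene tray_middle [([0.53, -0.19, 0.112], 0.68)]
scene far_corner [([0.624, -0.211, 0.117], 0.81)]
scene lower_tab [([0.635, -0.211, 0.062], 0.81)]
scene lower_trays [([0.534, -0.189, -0.0], 0.59)]
[ 0.40305909 -0.22035235 -0.92022906] [-0.03982586 -0.2104295  -0.04428699]
```

View pics/g_scene.png

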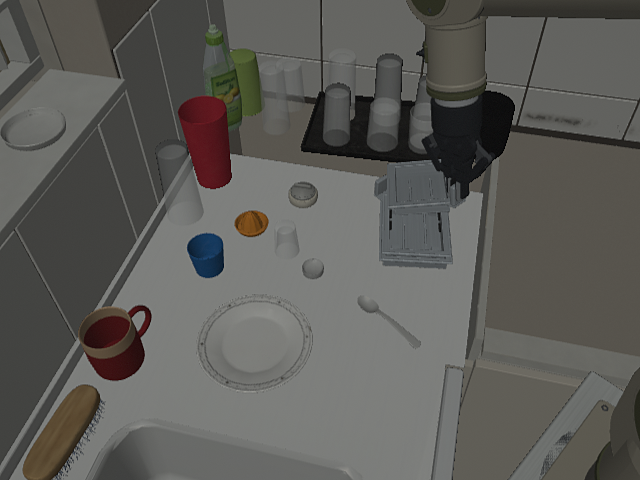

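The top tray hangs clear at (418,187), and the lower trays still stand in place at (415,235). Now I'll level it while rising, then carry it across.

```bash
python3 -m crank '[[1,[0,0,0.6],[-0.0135,-0.061,0]],[1,[0,0,0.8],[-0.0135,-0.061,0]],[1,[0,0,0.8],[-0.0135,-0.061,0]],[1,[0,0,0.6],[-0.0135,-0.061,0]],[1,[0,0.6,0],[0,0,0]],[1,[0.1,1.2,0],[0,0,0]],[1,[0.2,2,0],[0,0,0]],[1,[0.2,2.8,0],[0,0,0]],[1,[0.2,3,0],[0,0,0]],[1,[0.2,3,0],[0,0,0]],[1,[0.2,3,0],[0,0,0]],[1,[0.2,3,0],[0,0,0]]]'
python3 -m crank '[[1,[0.2,3,0],[0,0,0]],[1,[0.2,3,0],[0,0,0]],[1,[0.2,3,0],[0,0,0]],[1,[0.2,3,0],[0,0,0]],[1,[0.2,2.6,0],[0,0,0]],[1,[0.2,2,0],[0,0,0]],[1,[0.2,1.2,0],[0,0,0]],[1,[0.1,0.6,0],[0,0,0]],[1,[0,0,0],[0,0,0]],[1,[0,0,0],[0,0,0]]]'
python3 - <<'E'
from h import *
see(["tab","tray_middle","far_corner","saucer","lower_trays"],cams=("wrist","scene","side"),save="h")
o=telemetry.get_obs(); print(o["ft_force"],o["torque"])
E
```

```text
clock: 10.57
position: [0.4648, 0.016, 0.2008]
ee_rot: [0.029, 0.704, -0.03, 0.709]
ft_force: [1.0, -0.1, -1.3]
grip_width: 0.102
clock: 11.4
position: [0.4799, 0.1972, 0.2007]
ee_rot: [0.029, 0.704, -0.031, 0.709]
ft_force: [-0.1, -0.9, -1.6]
grip_width: 0.104
wrist tab [([0.478, 0.2, 0.22], 0.66)]
wrist tray_middle [([0.57, 0.177, 0.167], 0.63)]
wrist far_corner []
wrist saucer [([0.574, 0.184, 0.003], 0.72)]
wrist lower_trays []
scene tab [([0.476, 0.196, 0.219], 0.89)]
scene tray_middle [([0.571, 0.179, 0.166], 0.63)]
scene far_corner [([0.658, 0.156, 0.193], 0.86)]
scene saucer [([0.57, 0.184, -0.003], 0.78)]
scene lower_trays [([0.534, -0.187, 0.002], 0.67)]
side tab [([0.485, 0.195, 0.218], 0.57)]
side tray_middle [([0.768, -0.116, 0.002], 0.7), ([0.572, 0.176, 0.165], 0.59)]
side far_corner [([0.66, 0.159, 0.191], 0.89), ([0.536, -0.192, 0.001], 0.19)]
side saucer [([0.576, 0.181, -0.001], 0.95), ([0.618, 0.002, 0.0], 0.66)]
side lower_trays [([0.536, -0.192, -0.0], 0.88)]
[-0.30712931  0.56693436 -1.33726574] [0.00755025 0.13025725 0.01088495]
```

View pics/h_scene.png

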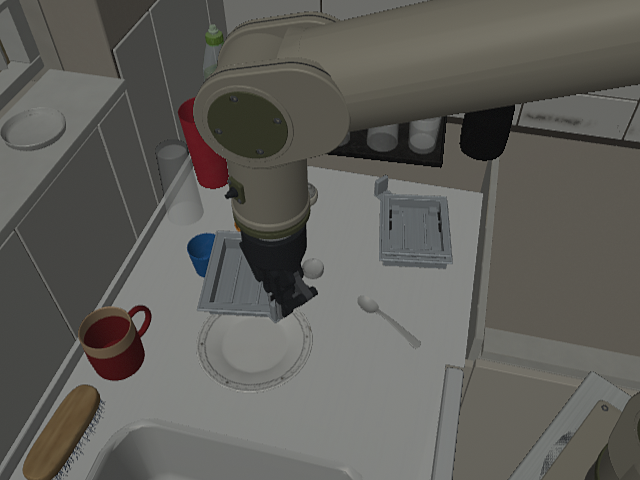

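The tray is level over the saucer, centred to within about 6 mm. I'll lower it to about 12 cm above the worktop and let it settle.

```bash
python3 -m crank '[[1,[0.1,0.3,-0.5],[0,0,0]],[1,[0.1,0.3,-1],[0,0,0]],[1,[0,0,-1.2],[0,0,0]],[1,[0,0,-1],[0,0,0]],[1,[0,0,-0.6],[0,0,0]],[1,[0,0,-0.2],[0,0,0]],[1,[0,0,0],[0,0,0]],[1,[0,0,0],[0,0,0]],[1,[0,0,0],[0,0,0]],[1,[0,0,0],[0,0,0]],[1,[0,0,0],[0,0,0]],[1,[0,0,0],[0,0,0]]]'
python3 - <<'E'
from h import *
see(["tab","tray_middle","far_corner","saucer","lower_trays"],cams=("wrist","scene","side"),save="i")
o=telemetry.get_obs(); print(o["ft_force"],o["torque"],np.abs(o["joint_velocities"]).max())
E
```

```text
clock: 13.3
position: [0.4824, 0.2032, 0.1565]
ee_rot: [0.029, 0.703, -0.031, 0.71]
ft_force: [-0.0, -0.0, -2.2]
grip_width: 0.102
wrist tab [([0.483, 0.207, 0.176], 0.84)]
wrist tray_middle [([0.576, 0.184, 0.123], 0.68)]
wrist far_corner []
wrist saucer []
wrist lower_trays []
scene tab [([0.483, 0.204, 0.173], 0.82), ([0.572, 0.184, 0.119], 0.37)]
scene tray_middle [([0.572, 0.184, 0.122], 0.58), ([0.66, 0.163, 0.146], 0.55)]
scene far_corner [([0.664, 0.162, 0.148], 0.73)]
scene saucer [([0.569, 0.184, -0.001], 0.87), ([0.443, -0.006, -0.001], 0.43)]
scene lower_trays [([0.533, -0.185, 0.002], 0.6)]
side tab [([0.488, 0.203, 0.171], 0.69)]
side tray_middle [([0.576, 0.182, 0.124], 0.93)]
side far_corner []
side saucer [([0.572, 0.183, 0.001], 0.59)]
side lower_trays [([0.536, -0.191, -0.001], 0.71)]
[ 0.11291903  0.08882935 -1.63335095] [-0.00143838  0.0378236   0.00068964] 0.0012917250839071
```

View pics/i_side.png

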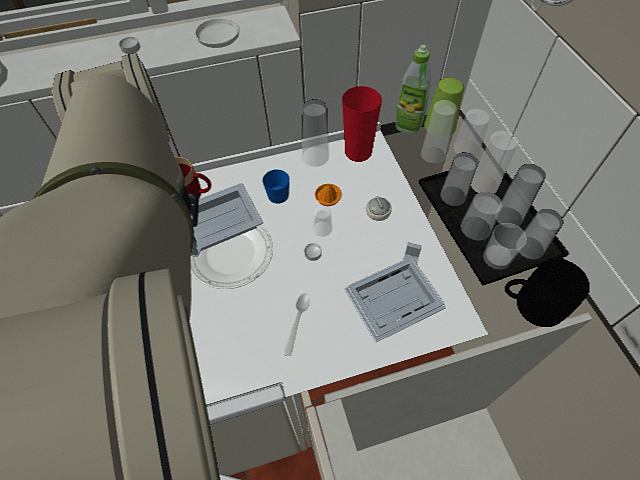

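The side view shows the tray held level above the saucer at (225,215). The lower trays are in place at (395,297), and the spoon, candle, glass and cup look untouched. Handing in.

```bash
python3 -c "
from workcell import manip
print(manip.hand_in())"
```

```text
the job is handed in; nothing more can be done
None
```

I peeled the top tray off by its tab and handed the job in at about 13.5 s, with the gripper still holding the tray over the saucer. `hand_in` reports no verdict, so the result rests on my own checks.

- **Peel:** I tilted the tray about 14° around its far corner. In the images the tab rose from about 78 mm to 117–126 mm while the far corner stayed at about 46 mm, still seated.
- **Lift and carry:** I lifted it clear at that tilt, levelled it, carried it across and lowered it.
- **Tray at the end:** its middle was at about (0.575, 0.183), with the underside at about 0.123 m. That is within about 5 mm of the saucer's middle and about 10 cm above its rim. It was level within a few degrees and still, and the wrist carried only the tray's weight (about 1.6–2.2 N).
- **Everything else:** the lower trays and saucer were where they started, within the 4 mm measuring error. The spoon, candle, glass and cup looked untouched in the last picture, but I did not measure them again.

**Gaps and disagreements:** some detections were missing because the arm blocked the view, mainly the far corner. The cameras differed by up to 9 mm on tab height during the peel and about 5 mm in x, well inside the limits.

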